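# Lock the medicine away

### The job

Stand the amber bottle with the white cap upright in the empty compartment of the white medicine chest, then close the lid all the way and slide the bolt fully home through the keeper on the lid. Shut the lid before you move the bolt forward, and leave the green bottle and the jar where they are.

Things in the scene. Friction and masses are not known exactly. Their poses are not given: they have to be found in the camera images.
- amber: amber glass medicine bottle with a white cap, loose, standing upright on the table; 36 mm across, 88 mm tall (straight sides up to 50 mm, then a shoulder tapering to an 18 mm wide cap from 72 mm up), 60 to 130 g. Origin: centre of its underside; z up.
- green: green glass bottle with a black cap, same size as the amber one, loose on the table. Leave it. Origin: centre of its underside.
- jar: white jar with a blue cap, 48 mm across, 65 mm tall, standing in the chest's other compartment (the one at the chest's +x). Leave it. Origin: centre of its underside.
- chest: white chest fixed to the table, 200 mm in x, y from -140 to +130 mm. At y below -20 mm: a closed block; its flat top (deck, 113 mm up) carries the bolt. At y above -20 mm: an open box 103 mm tall (walls and floor 8 mm) with a hinged lid. A divider at x = 0 (8 mm thick, top 88 mm up) makes two compartments, 88 mm (x) by 134 mm (y). Origin: on the table, at x = y = 0 of these numbers; z up.
- chest_slot (a point): centre of the floor of the empty compartment (the one at the chest's -x, nearer the robot), 8 mm above the table; axes as the chest.
- chest_hinge (a point): middle of the lid's hinge line, which runs along the chest's x at its y = +130 mm, 103 mm above the table; axes as the chest.
- lid (a joint): lid angle, rad: 0 shut, 1.57 upright; starts at 1.5 to 1.8. A plate 200 mm long (chest x), reaching 150 mm from the hinge, 10 mm thick; the hinge line lies in its underside. Shut, it extends from the hinge to the chest's -y, its top flush with the deck. The hinge is stiff: the lid stays at any angle; it takes 0.5 to 4 N at its free edge to swing.
- lid_edge (a point): middle of the lid's free edge, on its outer (upper) face; turns with the lid.
- keeper (a point): foot of the keeper on the lid's outer face, 15 mm from the free edge: a dark steel loop 26 mm wide (chest x), 16 mm long (chest y), standing 23 mm off the lid, with an opening 16 mm wide and 15 mm high (over a 4 mm sill) for the bolt, in line with it when the lid is shut.
- bolt (a joint): how far the bolt is pushed, m: 0 fully drawn back, 0.050 fully home (hard stop). Starts at 0 to 0.010. It slides along the chest's +y towards the lid with 2.5 N of friction and stays where it is left. With the lid ajar by 10 mm or more at its edge the bolt butts against the keeper's foot instead of entering.
- bolt_knob (a point): centre of the bolt's upright brass knob, 18 mm across, 24 mm tall, 36 mm above the deck (149 mm above the table); moves with the bolt. The knob's underside is 24 mm above the deck. Under it a 9 mm steel rod runs in dark rails, 24 mm wide over all, 17 mm high, the bridges at the ends 21 mm.
- bolt_tip (a point): the nose of the bolt, 69 mm ahead of the knob's axis (chest +y), 11 mm above the deck.

How it is judged:
By the outcome, as a careful person would: the job done as asked, in the order asked, and still so for the second after the job is handed in, with the robot touching nothing.
It also fails if it takes over 67 s, if anything falls off the work surface, if the arm or the gripper's body presses on something with over 40 N, if the wrist force passes 120 N, or if a joint passes its speed limit or range.

### The arm

A 6-joint arm with a two-finger parallel gripper is mounted at the origin on the work surface. World frame = base frame: x ahead of the robot, y to its left, z up, the work surface at z = 0. Lengths are in m, angles in degrees, forces in N, time in s.
With the tool pointing down it reaches from about 0.25 to 0.725 m from the base axis. Payload 9.7 kg.
Tool frame: the origin (TCP) lies between the finger pads; the fingertips stand bot.tcp_to_tips ahead of it and the grasp point (between the pads) lies 2 mm behind it (bot.tcp_to_tips is the distance from the TCP to the fingertips, in m); z points along the fingers, y is the line along which they close (so a half turn about z gives the same grasp; the last joint's range is limited). The gripper opens to 85 mm and grips with 20 to 120 N. Pads are 22 mm wide; open, the fingers measure 114 mm over their backs; the gripper's body (76 mm by 85 mm) begins 54 mm behind the grasp point. The pads swing forward as they close: fully open they stand 13 mm farther back than shut.
Start: joints at [-66.635, 4.979, 10.078, 95.1, 0, 90], TCP at [0.218, -0.505, 0.248] pointing down, gripper open.
Joint ranges: [-179.16, 179.16], [-48.56, 103.87], [-65.8, 70.77], [-126.05, 130.52], [-82.76, 87.17], [-180, 180]. Speed limits (degrees/s): [127.2, 127.2, 147.25, 180, 180, 180].

### API

Orientations are given as [roll, pitch, yaw] about the fixed x, y, z axes, in that order (R = Rz(yaw) Ry(pitch) Rx(roll)).
In Python, from workcell import sensors, camera, camera_params, bot gives the robot as it stands.
- The arm moves only by the tool apply_moves, never from a script. Its argument "motion" is a list of rows, each an object with "jaw": the opening, from -1 (shut) to 1 (fully open); "xyz": the shift along the tool's x, y, z in mm, a list of three; "twist": the turn about the tool's z in rad. A call has 1 to 5 rows; each row is the pose to reach, as a shift and turn from the pose commanded when the call began, along the tool's axes at that moment; what a row does not reach only later rows make up. A row lasts 1/8 s, in which the tool goes at most 62.5 mm and 10.7 degrees, less where a joint would pass 70% of its speed; a pose out of reach is approached as far as the arm can. A call with a gripper value outside its range is refused whole. The fingers move at their own pace and stop on an object; "grip_force" is the grip in N (left out, the last holds). Time passes only in rows, so rows that repeat a pose let the fingers close. It gives the time, the measured TCP pose, the force, the opening and the grip force at its end, in the units of the state.
- sensors.get_obs(): the state, without advancing time (a new reading comes with each control period).
- camera(name): name is "scene" or "top" or "wrist"; returns (picture, depth): 480x640x3 uint8, red, green, blue; 480x640 float32, m along the optical axis (not along the pixel's ray), 0 where there is no reading.
- camera_params(name): a dict with "mtx" (3x3 intrinsics, pixels), "rvec" (rotation vector, rad) and "tvec" (3), from world to camera coordinates, as OpenCV has them. Camera axes: x right, y down, z forward; pixel columns grow to the right and rows downward; lengths in m; the calibration is good to about 2 mm. The wrist camera is an equidistant fisheye: a pixel r from the principal point sees the ray r / f radians off the axis. A picture is of the moment at which its call begins: read the wrist's pose just before it. camera_params takes no time and is no camera call; for the wrist camera it gives the pose at the moment of the call.
- bot.job_done(): hands the job in; it is judged then, once.
The state is a dict: "time": time; "q": joint angles; "qd": joint speeds; "joint_efforts": joint torques, N m; "ee_pos": TCP position; "tcp_rot": TCP orientation; "wrist_force": force on the tool from outside, world axes, zero at the start; "torque": the same for the moment, N m; "opening": finger opening in m; "grasp_force": force on a finger pad.
Only numpy, scipy, OpenCV 4.12 (cv2) and the standard library are available. Lean on these libraries where they do the work, as an engineer would, in place of code of your own. Each camera call takes 0.05 s, during which the arm holds its last target. There are 200 camera calls.

## Working session

There is one attempt and no reset: what is moved stays moved. The work goes in short steps, Python scripts to look and compute and a tool call to move; the robot and the scene stay as the last step left them, time stands still between calls to the robot, and variables do not carry over. Pictures are saved under pics/ and viewed, at most 10 in all, crops included, and the job is handed in when it is done.

Besides the shell and the picture viewer there is one more tool, called after ">>>" in YAML: its name, and indented under it one key for each argument. apply_moves: Moves the arm, as the interface text tells. Its arguments: {"type":"object","properties":{"motion":{"type":"array","items":{"type":"object","properties":{"jaw":{"type":"number"},"xyz":{"type":"array","items":{"type":"number"}},"twist":{"type":"number"}}}},"grip_force":{"type":"number"}},"required":["motion"]}

```bash
ls; mkdir -p pics; cat > h.py <<'E'
import numpy as np, cv2
from workcell import sensors, camera, camera_params, bot
def cloud(name):
    P=camera_params(name); im,d=camera(name)
    K=np.array(P["mtx"]);R=cv2.Rodrigues(np.array(P["rvec"],float))[0];t=np.array(P["tvec"],float).ravel()
    v,u=np.mgrid[:480,:640]
    c=np.stack([(u-K[0,2])/K[0,0]*d,(v-K[1,2])/K[1,1]*d,d],-1)
    w=(c-t)@R
    w[d==0]=np.nan
    return im,w
def save(im,n): cv2.imwrite("pics/"+n,im[...,::-1])
E
python3 - <<'E'
from h import *
o=sensors.get_obs();print(o,bot.tcp_to_tips)
a=[]
for n in("scene","top"):
    im,w=cloud(n);np.savez("/tmp/"+n,im=im,w=w);a.append(im)
    print(n,camera_params(n)["tvec"])
save(cv2.resize(np.hstack(a),(800,300)),"a.png")
save(a[1],"top.png")
E
```

```text
pics
{'time': 0.0, 'q': array([-6.66350305e+01,  5.00942657e+00,  1.00348153e+01,  9.50994159e+01,
       -1.76394664e-03,  9.00012480e+01]), 'qd': array([-0.07069362,  0.09330483, -0.04277319,  0.06948286, -0.00862523,
       -0.02552543]), 'joint_efforts': array([ 2.78062789e-04, -5.20390248e+01,  4.64803934e+01,  1.64495234e-02,
       -1.57260155e-05, -8.35912140e-07]), 'ee_pos': array([ 0.21803331, -0.50471243,  0.24760235]), 'tcp_rot': array([-1.79925973e+02,  1.76555765e-03,  2.33637237e+01]), 'wrist_force': array([-0.37782837, -0.41996741,  0.43523173]), 'torque': array([0.00421735, 0.02538634, 0.00641799]), 'grasp_force': 0.0, 'opening': 0.085287101928361} 0.017
scene [ 0.39323398 -0.12236189  1.2447086 ]
top [-0.05209999  0.50754234  1.17538117]
```

View pics/a.png

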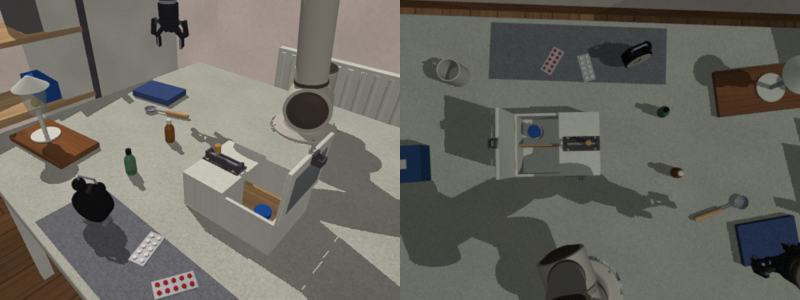

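View pics/top.png

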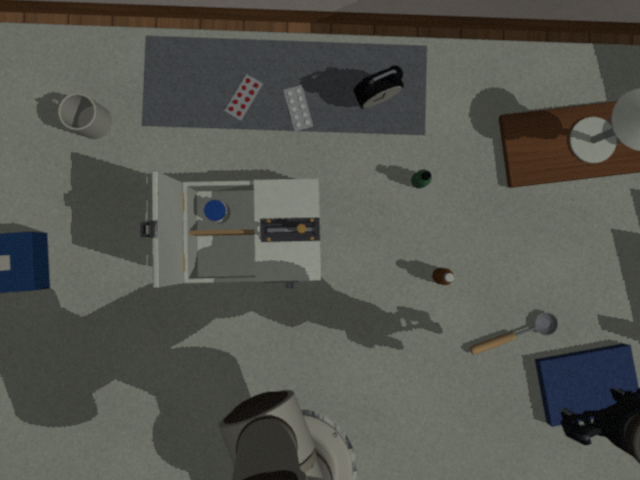

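The top view shows amber at about (443,276), green (421,178), the knob (301,229), the chest block spanning (254–320, 179–280), and the lid upright at x≈155–185. Image up is +x and image left is +y.

```bash
python3 - <<'E'
from h import *
for n in("top","scene"):
    z=np.load(f"/tmp/{n}.npz");im=z["im"].astype(int);w=z["w"]
    X,Y,Z=w[...,0],w[...,1],w[...,2]
    print(n)
    reg=(X>.2)&(X<.75)&(Y>-.35)&(Y<.4)
    print(" table z",np.nanmedian(Z[reg&(Z<.02)]))
    dk=reg&(abs(Z-.113)<.006)
    p=w[dk];print(" deck",len(p),np.percentile(p,[0.5,50,99.5],axis=0).round(4).tolist())
    if len(p)>50:
        m=(dk*255).astype(np.uint8);m=cv2.morphologyEx(m,cv2.MORPH_OPEN,np.ones((5,5)))
        k,l,st,_=cv2.connectedComponentsWithStats(m);i=1+np.argmax(st[1:,4])
        q=w[l==i][:,:2];r=cv2.minAreaRect((q*1000).astype(np.float32));print(" deckrect",r,cv2.boxPoints(r).tolist(),np.median(w[l==i][:,2]))
    # knob
    kb=reg&(Z>.145)&(Z<.172)&(im[...,0]>im[...,2]+40)
    p=w[kb];print(" knob",len(p),p.mean(0) if len(p) else 0,np.ptp(p,axis=0) if len(p) else 0)
    # objects on table between z .02-.1 with y<0
    m=((X>.1)&(X<.75)&(Y>-.45)&(Y<.1)&(Z>.012)&(Z<.1)&~((Y>-.12)&(X>.25)))*1
    k,l,st,_=cv2.connectedComponentsWithStats(m.astype(np.uint8))
    for i in range(1,k):
        if st[i,4]>25:
            p=w[l==i];c=p[:,2]>.068
            print(" obj",st[i],p.min(0).round(3),p.max(0).round(3),"rgb",im[l==i].mean(0).round(),"cap",p[c].mean(0).round(4) if c.any() else 0, (p[c].min(0).round(4),p[c].max(0).round(4)) if c.any() else 0)
    # lid: z>.13
    m=reg&(Z>.18)&(Z<.27)&(Y>.1)&(X>.2)
    p=w[m];print(" lid",len(p),np.percentile(p,[1,50,99],axis=0).round(4).tolist())
    # rim of box
    m=reg&(abs(Z-.103)<.004);p=w[m];print(" rim",np.percentile(p,[1,50,99],axis=0).round(4).tolist())
E
```

```text
top
 table z 0.000187322963157731
 deck 6091 [[0.4078, -0.0344, 0.1076], [0.5024, 0.0343, 0.1131], [0.6078, 0.2408, 0.1186]]
 deckrect ((508.50445556640625, 31.456268310546875), (200.36997985839844, 128.2548065185547), 2.8698036670684814) [[405.2344970703125, 90.4873275756836], [411.65576171875, -37.606632232666016], [611.7744140625, -27.574790954589844], [605.3531494140625, 100.5191650390625]] 0.11305246471220225
 knob 62 [0.50890378 0.00283812 0.16077179] [0.01528952 0.01522374 0.00990763]
 obj [501 126  15  61 568] [ 0.62  -0.45   0.012] [ 0.75  -0.423  0.028] rgb [57. 37. 23.] cap 0 0
 obj [412 169  20  19 288] [ 0.612 -0.263  0.014] [ 0.646 -0.229  0.092] rgb [28. 40. 30.] cap [ 0.6284 -0.2464  0.0854] (array([ 0.6202, -0.2563,  0.0682]), array([ 0.6384, -0.2373,  0.0918]))
 obj [433 267  21  18 293] [ 0.406 -0.313  0.013] [ 0.441 -0.279  0.092] rgb [65. 56. 45.] cap [ 0.4236 -0.2959  0.0843] (array([ 0.4143, -0.3054,  0.0684]), array([ 0.4319, -0.2888,  0.0923]))
 obj [471 332  41  22 355] [ 0.259 -0.449  0.012] [ 0.306 -0.364  0.026] rgb [103.  85.  60.] cap 0 0
 lid 2274 [[0.
[... 1004 characters left out ...]
] [0.19  0.099 0.1  ] rgb [104.  98.  90.] cap [0.1757 0.0723 0.0944] (array([0.1621, 0.0407, 0.0849]), array([0.1897, 0.0989, 0.0999]))
 obj [449 209  17   8  30] [ 0.1   -0.038  0.012] [0.115 0.001 0.016] rgb [176. 168. 155.] cap 0 0
 obj [100 227  59  35 507] [ 0.619 -0.45   0.012] [ 0.75  -0.421  0.025] rgb [89. 56. 34.] cap 0 0
 obj [198 237  21  40 609] [ 0.612 -0.257  0.012] [ 0.648 -0.228  0.09 ] rgb [52. 73. 55.] cap [ 0.6311 -0.2442  0.0811] (array([ 0.6194, -0.2547,  0.0681]), array([ 0.6387, -0.237 ,  0.0899]))
 lid 3031 [[0.4012, 0.2439, 0.1811], [0.5216, 0.2552, 0.235], [0.5972, 0.277, 0.2534]]
 rim [[0.4028, -0.0211, 0.0991], [0.5955, 0.1244, 0.1026], [0.6104, 0.2485, 0.1068]]
```

>>> apply_moves:
  motion:
    - {"xyz": [55, -22, 0], "twist": 0.07, "jaw": 1}
    - {"xyz": [110, -44, 20], "twist": 0.15, "jaw": 1}
    - {"xyz": [164, -66, 40], "twist": 0.22, "jaw": 1}
    - {"xyz": [218, -88, 60], "twist": 0.29, "jaw": 1}
    - {"xyz": [272.5, -110, 80], "twist": 0.358, "jaw": 1}

```text
time: 0.72
ee_pos: [0.4256, -0.2943, 0.1674]
tcp_rot: [-180.0, 0.0, 2.7]
wrist_force: [-0.4, -0.2, -0.0]
opening: 0.0853
grasp_force: 0.0
```

>>> apply_moves:
  motion:
    - {"xyz": [0, 0, 0], "jaw": 1}

```text
validation failed for argument at $.mo...
```

>>> apply_moves:
  motion:
    - {"xyz": [0, 0, 30], "twist": 0, "jaw": 1}
    - {"xyz": [0, 0, 65], "twist": 0, "jaw": 1}
    - {"xyz": [0, 0, 100], "twist": 0, "jaw": 1}
    - {"xyz": [0, 0, 124], "twist": 0, "jaw": 1}
    - {"xyz": [0, 0, 124], "twist": 0, "jaw": 1}

```text
time: 1.35
ee_pos: [0.4234, -0.295, 0.0423]
tcp_rot: [-179.9, 0.2, 2.9]
wrist_force: [-0.8, -0.0, 0.5]
opening: 0.0852
grasp_force: 0.0
```

>>> apply_moves:
  motion:
    - {"xyz": [0, 0, 0], "twist": 0, "jaw": -0.3}
    - {"xyz": [0, 0, 0], "twist": 0, "jaw": -0.3}
    - {"xyz": [0, 0, 0], "twist": 0, "jaw": -0.5}
    - {"xyz": [0, 0, 0], "twist": 0, "jaw": -0.5}
    - {"xyz": [0, 0, 0], "twist": 0, "jaw": -0.5}
  grip_force: 35

```text
time: 1.98
ee_pos: [0.4252, -0.2963, 0.0454]
tcp_rot: [179.9, -0.1, 2.8]
wrist_force: [0.0, -1.0, 5.2]
opening: 0.0347
grasp_force: 35.6
```

>>> apply_moves:
  motion:
    - {"xyz": [0, 0, 0], "twist": 0, "jaw": -0.5}
    - {"xyz": [0, 0, 0], "twist": 0, "jaw": -0.5}

```text
time: 2.22
ee_pos: [0.4252, -0.2963, 0.0454]
tcp_rot: [179.9, -0.1, 2.9]
wrist_force: [-0.3, -0.5, 5.7]
opening: 0.0348
grasp_force: 35.6
```

>>> apply_moves:
  motion:
    - {"xyz": [0, 0, -25], "twist": 0, "jaw": -0.5}
    - {"xyz": [0, 0, -60], "twist": 0, "jaw": -0.5}
    - {"xyz": [0, 0, -100], "twist": 0, "jaw": -0.5}
    - {"xyz": [0, 0, -135], "twist": 0, "jaw": -0.5}
    - {"xyz": [0, 0, -160], "twist": 0, "jaw": -0.5}

```text
time: 2.85
ee_pos: [0.4248, -0.2959, 0.206]
tcp_rot: [180.0, -0.1, 2.9]
wrist_force: [-0.1, -1.1, -1.4]
opening: 0.0349
grasp_force: 35.2
```

```bash
python3 - <<'E'
from h import *
print(sensors.get_obs()["ee_pos"])
im,w=cloud("scene");o=sensors.get_obs();print(o["ee_pos"],o["wrist_force"])
X,Y,Z=w[...,0],w[...,1],w[...,2]
m=(abs(X-.424)<.06)&(abs(Y+.296)<.06)&(Z>.08)&(Z<.25)
v,u=np.where(m);print(v.min(),v.max(),u.min(),u.max())
a=(im[...,0].astype(int)>im[...,2]*1.5+10)&m
p=w[a];print(len(p),np.percentile(p,[1,50,99],axis=0))
save(cv2.resize(im[max(0,v.min()-30):v.max()+60,max(0,u.min()-60):u.max()+60],None,fx=3,fy=3)[:600,:800],"g.png")
# lid fit via top/scene earlier
for n in("top","scene"):
    z=np.load(f"/tmp/{n}.npz");W=z["w"];c,s=np.cos(np.radians(2.8)),np.sin(np.radians(2.8))
    C=(W-[.5047,.1065,0])@np.array([[c,-s,0],[s,c,0],[0,0,1]])
    q=C[(abs(C[...,0])<90)&(abs(C[...,0])>.03)&(C[...,1]>.1)&(C[...,1]<.19)&(C[...,2]>.11)&(C[...,2]<.28)&(abs(C[...,0])<.1)]
    print(n,len(q))
    for zz in np.arange(.115,.27,.015):
        r=q[abs(q[:,2]-zz)<.004]
        if len(r)>5:print(round(zz,3),len(r),np.percentile(r[:,1],[5,50,95]).round(4))
    print(np.percentile(q,[1,99],axis=0).round(4))
E
```

```text
[ 0.42477079 -0.29588447  0.20598365]
[ 0.42534608 -0.29629399  0.20893232] [-1.07920044  1.89153102  1.22568298]
115 162 243 287
371 [[ 0.41623203 -0.3128746   0.16250561]
 [ 0.43524085 -0.28790385  0.19279471]
 [ 0.44116052 -0.2785773   0.22924185]]
top 2270
0.115 74 [0.1306 0.1314 0.1322]
0.13 91 [0.1313 0.1322 0.1331]
0.145 93 [0.1321 0.133  0.1339]
0.16 88 [0.133  0.1339 0.1348]
0.175 103 [0.1338 0.1348 0.1358]
0.19 110 [0.1346 0.1358 0.1368]
0.205 113 [0.1356 0.1365 0.1375]
0.22 120 [0.1365 0.1374 0.1384]
0.235 120 [0.1371 0.1384 0.1393]
0.25 491 [0.1386 0.143  0.1485]
[[-0.0986  0.1309  0.113 ]
 [ 0.0973  0.1485  0.2551]]
scene 3165
0.115 136 [0.134  0.1406 0.1411]
0.13 136 [0.1351 0.1419 0.1434]
0.145 158 [0.1361 0.1434 0.1443]
0.16 144 [0.1362 0.1443 0.1451]
0.175 146 [0.1375 0.1452 0.146 ]
0.19 131 [0.1377 0.1455 0.147 ]
0.205 139 [0.1387 0.1461 0.1477]
0.22 167 [0.14   0.1477 0.1487]
0.235 196 [0.1411 0.1475 0.148 ]
0.25 602 [0.1398 0.1451 0.1486]
[[-0.097   0.1343  0.1121]
 [ 0.0996  0.1488  0.2532]]
```

View pics/g.png

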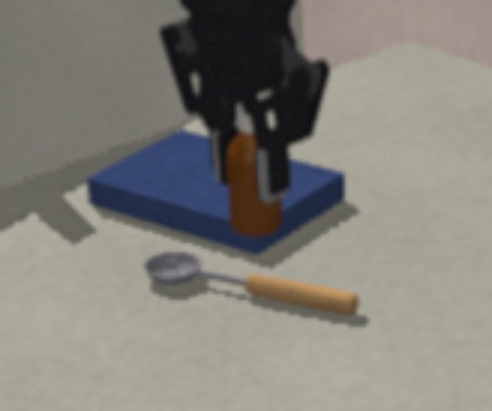

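>>> apply_moves:
  motion:
    - {"xyz": [3, -25, 0], "twist": 0, "jaw": -0.5}
    - {"xyz": [10, -70, 0], "twist": 0, "jaw": -0.5}
    - {"xyz": [18, -120, 0], "twist": 0, "jaw": -0.5}
    - {"xyz": [26, -170, 0], "twist": 0, "jaw": -0.5}
    - {"xyz": [34, -220, 0], "twist": 0, "jaw": -0.5}

```text
time: 3.52
ee_pos: [0.4474, -0.0729, 0.2037]
tcp_rot: [-180.0, 0.0, 2.8]
wrist_force: [1.1, -0.3, -1.4]
opening: 0.0351
grasp_force: 35.2
```

>>> apply_moves:
  motion:
    - {"xyz": [6, -50, 0], "twist": 0, "jaw": -0.5}
    - {"xyz": [12, -100, 0], "twist": 0, "jaw": -0.5}
    - {"xyz": [15, -150, 0], "twist": 0, "jaw": -0.5}
    - {"xyz": [17.5, -195, 0], "twist": 0, "jaw": -0.5}
    - {"xyz": [17.5, -233, 0], "twist": 0, "jaw": -0.5}

```text
time: 4.15
ee_pos: [0.4633, 0.0677, 0.204]
tcp_rot: [-177.6, 0.1, 7.0]
wrist_force: [0.2, -0.5, -1.3]
opening: 0.035
grasp_force: 35.3
```

>>> apply_moves:
  motion:
    - {"xyz": [0, 0, 10], "twist": 0, "jaw": -0.5}
    - {"xyz": [0, 0, 20], "twist": 0, "jaw": -0.5}
    - {"xyz": [0, 0, 30], "twist": 0, "jaw": -0.5}
    - {"xyz": [0, 0, 30], "twist": 0, "jaw": -0.5}

```text
time: 4.65
ee_pos: [0.4624, 0.0682, 0.1732]
tcp_rot: [-177.6, 0.2, 7.0]
wrist_force: [-0.1, 0.6, -1.1]
opening: 0.035
grasp_force: 35.2
```

```bash
python3 - <<'E'
from h import *
o=sensors.get_obs();print(o["ee_pos"],o["tcp_rot"],o["opening"])
im,w=cloud("top");im2,_=cloud("scene")
save(cv2.resize(np.hstack([im[140:320,130:370],im2[150:450,200:600][:180*300//300*1+120,:400] if 0 else cv2.resize(im2[100:400,240:640],(240,180))]),(800,300)),"h.png")
print(sensors.get_obs()["ee_pos"])
E
```

```text
[0.46242597 0.06816614 0.17317278] [-177.60977529    0.18107737    7.01843108] 0.03497629696895707
[0.46288968 0.06835275 0.17432612]
```

View pics/h.png

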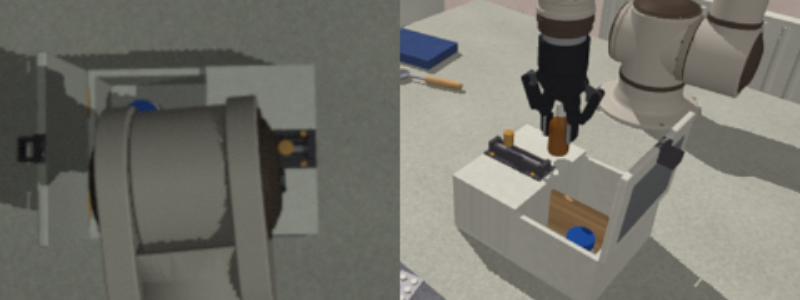

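Bottle is held upright above the deck, the arm stopped short of the slot; a joint limit is likely.

```bash
python3 - <<'E'
from h import *
o=sensors.get_obs();print(o["q"].round(2),o["ee_pos"],o["tcp_rot"])
print([x for x in dir(bot) if x[0]!="_"])
E
```

```text
[  7.03  -7.05  -9.99  87.15   2.39 179.99] [0.46288968 0.06835275 0.17432612] [-1.77609209e+02  8.92552005e-02  7.03606946e+00]
['PlanningError', 'job_done', 'tcp_to_tips']
```

>>> apply_moves:
  motion:
    - {"xyz": [0, 0, -20], "twist": 0, "jaw": -0.5}
    - {"xyz": [0, 0, -40], "twist": -0.15, "jaw": -0.5}
    - {"xyz": [0, 0, -40], "twist": -0.3, "jaw": -0.5}
    - {"xyz": [0, 0, -40], "twist": -0.45, "jaw": -0.5}
    - {"xyz": [0, 0, -40], "twist": -0.6, "jaw": -0.5}

```text
time: 5.38
ee_pos: [0.4634, 0.0669, 0.2149]
tcp_rot: [-178.0, -1.3, 41.7]
wrist_force: [-0.8, -0.6, -1.3]
opening: 0.0344
grasp_force: 35.2
```

>>> apply_moves:
  motion:
    - {"xyz": [0, 0, 0], "twist": -0.18, "jaw": -0.5}
    - {"xyz": [0, 0, 0], "twist": -0.36, "jaw": -0.5}
    - {"xyz": [0, 0, 0], "twist": -0.54, "jaw": -0.5}
    - {"xyz": [0, 0, 0], "twist": -0.72, "jaw": -0.5}
    - {"xyz": [0, 0, 0], "twist": -0.9, "jaw": -0.5}

```text
time: 6.0
ee_pos: [0.4634, 0.0669, 0.2148]
tcp_rot: [-179.8, -2.4, 93.3]
wrist_force: [0.3, -0.3, -1.5]
opening: 0.0348
grasp_force: 35.2
```

>>> apply_moves:
  motion:
    - {"xyz": [0, 0, 0], "twist": -0.18, "jaw": -0.5}
    - {"xyz": [0, 0, 0], "twist": -0.36, "jaw": -0.5}
    - {"xyz": [0, 0, 0], "twist": -0.54, "jaw": -0.5}
    - {"xyz": [0, 0, 0], "twist": -0.72, "jaw": -0.5}
    - {"xyz": [0, 0, 0], "twist": -0.9, "jaw": -0.5}

```text
time: 6.62
ee_pos: [0.4634, 0.0669, 0.2148]
tcp_rot: [178.2, -1.6, 144.9]
wrist_force: [0.2, 0.2, -1.2]
opening: 0.0348
grasp_force: 35.2
```

>>> apply_moves:
  motion:
    - {"xyz": [0, 0, 0], "twist": -0.18, "jaw": -0.5}
    - {"xyz": [0, 0, 0], "twist": -0.36, "jaw": -0.5}
    - {"xyz": [0, 0, 0], "twist": -0.54, "jaw": -0.5}
    - {"xyz": [0, 0, 0], "twist": -0.665, "jaw": -0.5}
    - {"xyz": [0, 0, 0], "twist": -0.665, "jaw": -0.5}

```text
time: 7.25
ee_pos: [0.4634, 0.0669, 0.2147]
tcp_rot: [177.6, -0.2, -177.4]
wrist_force: [0.2, 0.2, -1.9]
opening: 0.0353
grasp_force: 35.2
```

```bash
cat >> h.py <<'E'
from scipy.spatial.transform import Rotation as Ro
O=np.array([.5047,.1065,0]);YAW=2.8
def c2w(p): return O+Ro.from_euler('z',YAW,degrees=True).apply(p)
def w2c(p): return Ro.from_euler('z',YAW,degrees=True).inv().apply(np.asarray(p)-O)
def shift(chest_pts,o=None):
    "tool-frame mm shifts from the present pose to TCP points given in chest coordinates (m)"
    o=o or sensors.get_obs();R=Ro.from_euler('xyz',o["tcp_rot"],degrees=True)
    print("rot",o["tcp_rot"].round(2),"chest tcp",(w2c(o["ee_pos"])*1e3).round(1),"F",o["wrist_force"].round(1))
    for p in chest_pts: print(p,(R.inv().apply(c2w(p)-o["ee_pos"])*1e3).round(1))
E
python3 - <<'E'
from h import *
shift([[-.048,.055,.215],[-.048,.055,.0555]]);print(sensors.get_obs()["q"])
E
```

```text
rot [ 177.62   -0.23 -177.38] chest tcp [-43.2 -37.6 214.7] F [ 0.2  0.2 -1.9]
[-0.048, 0.055, 0.215] [ 5.1 92.5  3.6]
[-0.048, 0.055, 0.0555] [  4.4  85.8 162.9]
[ 6.84380221 -6.73662378 -5.24727256 91.54118177  2.39284516  4.23094452]
```

>>> apply_moves:
  motion:
    - {"xyz": [1, 20, 0], "twist": 0, "jaw": -0.5}
    - {"xyz": [3, 50, 2], "twist": 0, "jaw": -0.5}
    - {"xyz": [5, 80, 3], "twist": 0, "jaw": -0.5}
    - {"xyz": [5, 92.5, 3.6], "twist": 0, "jaw": -0.5}
    - {"xyz": [5, 92.5, 3.6], "twist": 0, "jaw": -0.5}

```text
time: 7.88
ee_pos: [0.4539, 0.1594, 0.2146]
tcp_rot: [177.6, -0.3, -177.3]
wrist_force: [0.2, 1.2, -1.1]
opening: 0.0351
grasp_force: 35.2
```

>>> apply_moves:
  motion:
    - {"xyz": [0, -1, 30], "twist": 0, "jaw": -0.5}
    - {"xyz": [0, -2.5, 60], "twist": 0, "jaw": -0.5}
    - {"xyz": [0, -4, 90], "twist": 0, "jaw": -0.5}
    - {"xyz": [-0.5, -5, 120], "twist": 0, "jaw": -0.5}
    - {"xyz": [-0.5, -6, 145], "twist": 0, "jaw": -0.5}

```text
time: 8.5
ee_pos: [0.4537, 0.158, 0.0683]
tcp_rot: [177.6, -0.3, -177.4]
wrist_force: [-1.1, 0.5, -0.8]
opening: 0.0349
grasp_force: 35.2
```

>>> apply_moves:
  motion:
    - {"xyz": [0, 0, 4], "twist": 0, "jaw": -0.5}
    - {"xyz": [0, -0.3, 9], "twist": 0, "jaw": -0.5}
    - {"xyz": [0, -0.6, 14], "twist": 0, "jaw": -0.5}
    - {"xyz": [0, -0.6, 14], "twist": 0, "jaw": -0.5}

```text
time: 9.0
ee_pos: [0.4538, 0.1591, 0.0556]
tcp_rot: [177.6, -0.3, -177.3]
wrist_force: [-0.9, 0.5, -1.0]
opening: 0.035
grasp_force: 35.2
```

```bash
python3 - <<'E'
from h import *
shift([[-.048,.055,.0555]])
E
```

```text
rot [ 177.62   -0.25 -177.34] chest tcp [-48.3  55.   55.6] F [-0.9  0.5 -1. ]
[-0.048, 0.055, 0.0555] [-0.3 -0.   0.1]
```

Lower another 1.5 mm gently, then release and rise.

>>> apply_moves:
  motion:
    - {"xyz": [0, 0, 0.8], "twist": 0, "jaw": -0.5}
    - {"xyz": [0, 0, 1.6], "twist": 0, "jaw": -0.5}
    - {"xyz": [0, 0, 1.6], "twist": 0, "jaw": -0.5}

```text
time: 9.38
ee_pos: [0.4537, 0.1593, 0.0539]
tcp_rot: [177.6, -0.3, -177.3]
wrist_force: [-0.3, -0.8, 0.3]
opening: 0.0346
grasp_force: 35.3
```

>>> apply_moves:
  motion:
    - {"xyz": [0, 0, 0], "twist": 0, "jaw": 0}
    - {"xyz": [0, 0, 0], "twist": 0, "jaw": 0.2}
    - {"xyz": [0, 0, 0], "twist": 0, "jaw": 0.4}
    - {"xyz": [0, 0, 0], "twist": 0, "jaw": 0.4}
    - {"xyz": [0, 0, 0], "twist": 0, "jaw": 0.4}

```text
time: 10.0
ee_pos: [0.4537, 0.1594, 0.0539]
tcp_rot: [177.6, -0.3, -177.3]
wrist_force: [-0.9, 3.5, 0.3]
opening: 0.0599
grasp_force: 0.0
```

>>> apply_moves:
  motion:
    - {"xyz": [0, 0, -20], "twist": 0, "jaw": 0.4}
    - {"xyz": [0, 1, -60], "twist": 0, "jaw": 0.4}
    - {"xyz": [0, 3, -110], "twist": 0, "jaw": 0.4}
    - {"xyz": [0, 5, -160], "twist": 0, "jaw": 0.4}
    - {"xyz": [0, 6, -170], "twist": 0, "jaw": 0.4}

```text
time: 10.62
ee_pos: [0.4555, 0.1582, 0.2274]
tcp_rot: [177.6, 0.0, -177.3]
wrist_force: [-0.5, 0.6, -0.5]
opening: 0.0599
grasp_force: 0.0
```

```bash
python3 - <<'E'
from h import *
shift([[-.045,.090,.30]])
im,_=cloud("scene");t,_=cloud("top")
save(np.hstack([cv2.resize(im[130:430,300:600],(400,400)),cv2.resize(t[130:330,130:330],(400,400))]),"p.png")
E
```

```text
rot [ 1.7757e+02  1.0000e-02 -1.7734e+02] chest tcp [-46.6  54.1 227.4] F [-0.5  0.6 -0.5]
[-0.045, 0.09, 0.3] [ -1.5  39.  -71. ]
```

View pics/p.png

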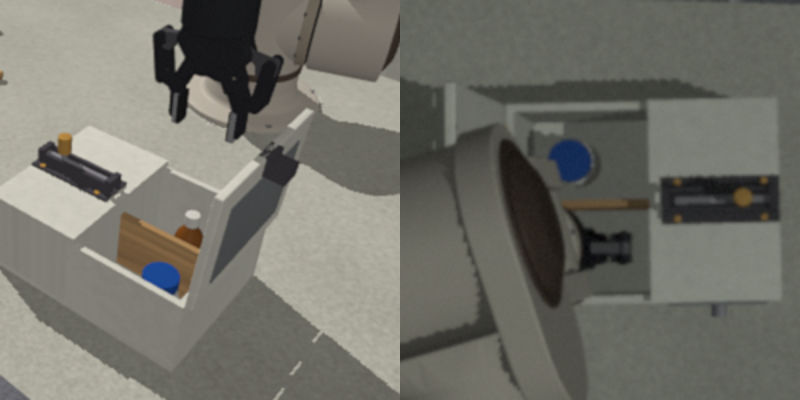

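The bottle stands upright in the slot, with its cap at (193,215), and the jar is undisturbed. Next I go over and behind the lid with the fingers shut.

```bash
python3 - <<'E'
from h import *
shift([[-.05,.055,.305],[-.05,.177,.305],[-.05,.177,.23]])
E
```

```text
rot [ 1.7761e+02 -1.7000e-01 -1.7734e+02] chest tcp [-47.1  54.  224.7] F [-0.1 -0.1 -1.2]
[-0.05, 0.055, 0.305] [  3.1   4.3 -80.2]
[-0.05, 0.177, 0.305] [  3.4 126.2 -75.1]
[-0.05, 0.177, 0.23] [ 3.200e+00  1.231e+02 -1.000e-01]
```

>>> apply_moves:
  motion:
    - {"xyz": [1, 1, -25], "twist": 0, "jaw": -1}
    - {"xyz": [2, 3, -60], "twist": 0, "jaw": -1}
    - {"xyz": [3, 4, -80], "twist": 0, "jaw": -1}
    - {"xyz": [3, 4, -80], "twist": 0, "jaw": -1}
    - {"xyz": [3, 4, -80], "twist": 0, "jaw": -1}

```text
time: 11.35
ee_pos: [0.4516, 0.1586, 0.3021]
tcp_rot: [177.7, -0.4, -177.3]
wrist_force: [0.4, -0.4, 0.4]
opening: -0.0002
grasp_force: 0.0
```

>>> apply_moves:
  motion:
    - {"xyz": [0, 25, 1], "twist": 0, "jaw": -1}
    - {"xyz": [0, 60, 2], "twist": 0, "jaw": -1}
    - {"xyz": [0, 95, 4], "twist": 0, "jaw": -1}
    - {"xyz": [0, 122, 5], "twist": 0, "jaw": -1}
    - {"xyz": [0, 122, 5], "twist": 0, "jaw": -1}

```text
time: 11.98
ee_pos: [0.4456, 0.2818, 0.3019]
tcp_rot: [177.7, -0.4, -177.2]
wrist_force: [0.1, -0.3, 0.2]
opening: 0.0003
grasp_force: 0.0
```

```bash
python3 - <<'E'
from h import *
shift([[-.05,.177,.23]]);print(sensors.get_obs()["q"],sensors.get_obs()["opening"])
E
```

```text
rot [ 177.7    -0.42 -177.21] chest tcp [-50.4 178.  301.9] F [ 0.1 -0.3  0.2]
[-0.05, 0.177, 0.23] [-1.  -3.9 71.8]
[ 31.17814611   2.66746348  13.65978897 100.26899163   2.22407873
  28.40682516] 0.00025710375384623317
```

>>> apply_moves:
  motion:
    - {"xyz": [0, -1, 20], "twist": 0, "jaw": -1}
    - {"xyz": [0, -2, 45], "twist": 0, "jaw": -1}
    - {"xyz": [0, -3, 72], "twist": 0, "jaw": -1}
    - {"xyz": [0, -3, 72], "twist": 0, "jaw": -1}

```text
time: 12.48
ee_pos: [0.4449, 0.2793, 0.2295]
tcp_rot: [177.8, -0.5, -177.4]
wrist_force: [-0.1, 0.6, 1.0]
opening: -0.0001
grasp_force: 0.0
```

```bash
python3 - <<'E'
from h import *
h,r=.013,.11
L=[]
for d in (90,80,70,60,50,40,30,20,10,4):
    t=np.radians(d);L.append([-.05,.130-r*np.cos(t)+.01*np.sin(t)+h,.103+r*np.sin(t)+.01*np.cos(t)+.017])
shift(np.round(L,4).tolist())
E
```

```text
rot [ 177.75   -0.49 -177.37] chest tcp [-51.3 175.5 229.5] F [-0.1  0.6  1. ]
[-0.05, 0.153, 0.23] [ -1.3 -22.5  -1.4]
[-0.05, 0.1337, 0.2301] [ -1.4 -41.8  -2.3]
[-0.05, 0.1148, 0.2268] [ -1.5 -60.8   0.3]
[-0.05, 0.0967, 0.2203] [ -1.6 -79.1   6.1]
[-0.05, 0.08, 0.2107] [ -1.7 -96.2  15. ]
[-0.05, 0.0652, 0.1984] [  -1.8 -111.5   26.7]
[-0.05, 0.0527, 0.1837] [  -2.  -124.5   40.9]
[-0.05, 0.0431, 0.167] [  -2.2 -134.8   57.2]
[-0.05, 0.0364, 0.1489] [  -2.4 -142.2   75. ]
[-0.05, 0.034, 0.1376] [  -2.5 -145.    86.2]
```

>>> apply_moves:
  motion:
    - {"xyz": [-1, -12, -1], "twist": 0, "jaw": -1}
    - {"xyz": [-1, -22.5, -1.4], "twist": 0, "jaw": -1}
    - {"xyz": [-1.4, -32, -2], "twist": 0, "jaw": -1}
    - {"xyz": [-1.4, -42, -2.3], "twist": 0, "jaw": -1}
    - {"xyz": [-1.5, -51, -1], "twist": 0, "jaw": -1}

```text
time: 13.1
ee_pos: [0.4499, 0.2291, 0.2313]
tcp_rot: [177.6, -0.2, -177.3]
wrist_force: [-0.3, 2.0, 3.3]
opening: -0.0001
grasp_force: 1.3
```

>>> apply_moves:
  motion:
    - {"xyz": [0, -10, 1.5], "twist": 0, "jaw": -1}
    - {"xyz": [0, -19, 4], "twist": 0, "jaw": -1}
    - {"xyz": [0, -28, 7], "twist": 0, "jaw": -1}
    - {"xyz": [0, -37, 11.5], "twist": 0, "jaw": -1}
    - {"xyz": [0, -45, 16], "twist": 0, "jaw": -1}

```text
time: 13.72
ee_pos: [0.4516, 0.1848, 0.2126]
tcp_rot: [177.6, -0.3, -177.3]
wrist_force: [-0.4, 0.6, 1.8]
opening: -0.0001
grasp_force: 0.9
```

```bash
python3 - <<'E'
from h import *
shift([[-.05,.0652,.1984]])
im,w=cloud("scene");t,_=cloud("top")
save(np.hstack([cv2.resize(im[130:430,300:600],(400,400)),cv2.resize(t[130:330,130:330],(400,400))]),"l.png")
E
```

```text
rot [ 177.64   -0.28 -177.34] chest tcp [-49.2  80.8 212.6] F [-0.4  0.6  1.8]
[-0.05, 0.0652, 0.1984] [  0.7 -16.2  13.5]
```

View pics/l.png

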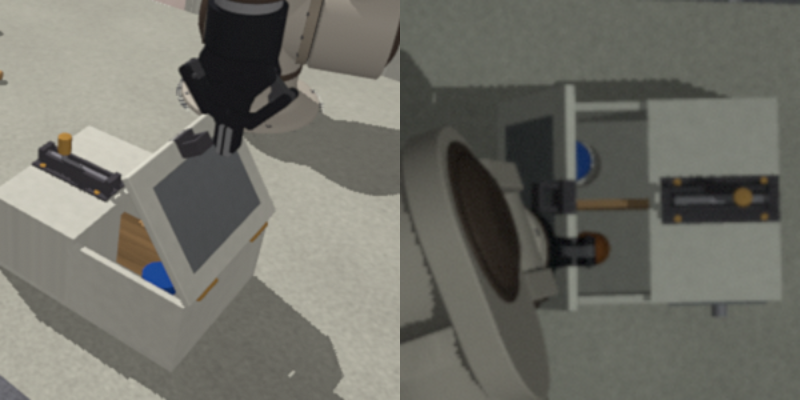

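The lid is following at about 50°, with the fingertips on its outer face beside the keeper.

>>> apply_moves:
  motion:
    - {"xyz": [0.5, -8.5, 7], "twist": 0, "jaw": -1}
    - {"xyz": [0.5, -16.2, 13.5], "twist": 0, "jaw": -1}
    - {"xyz": [0.5, -23, 20.5], "twist": 0, "jaw": -1}
    - {"xyz": [0.5, -29, 27.5], "twist": 0, "jaw": -1}
    - {"xyz": [0.4, -34.5, 35.5], "twist": 0, "jaw": -1}

```text
time: 14.45
ee_pos: [0.4526, 0.1521, 0.1756]
tcp_rot: [177.6, -0.3, -177.3]
wrist_force: [-0.4, -1.0, 1.8]
opening: 0.0002
grasp_force: 0.6
```

>>> apply_moves:
  motion:
    - {"xyz": [0, -5, 8], "twist": 0, "jaw": -1}
    - {"xyz": [0, -9, 17], "twist": 0, "jaw": -1}
    - {"xyz": [0, -12.5, 26], "twist": 0, "jaw": -1}
    - {"xyz": [0, -15, 34], "twist": 0, "jaw": -1}

```text
time: 14.95
ee_pos: [0.4531, 0.1388, 0.1408]
tcp_rot: [177.6, -0.3, -177.3]
wrist_force: [-0.1, -0.3, 0.4]
opening: -0.0004
grasp_force: 0.3
```

```bash
python3 - <<'E'
from h import *
shift([[-.05,.030,.130]])
E
```

```text
rot [ 177.62   -0.28 -177.33] chest tcp [-50.   34.8 140.8] F [-0.1 -0.3  0.4]
[-0.05, 0.03, 0.13] [-0.  -5.3 10.6]
```

Press down in small steps.

>>> apply_moves:
  motion:
    - {"xyz": [0, -2, 4], "twist": 0, "jaw": -1}
    - {"xyz": [0, -3, 8], "twist": 0, "jaw": -1}
    - {"xyz": [0, -3, 9.5], "twist": 0, "jaw": -1}
    - {"xyz": [0, -3, 9.5], "twist": 0, "jaw": -1}

```text
time: 15.45
ee_pos: [0.4532, 0.1364, 0.1319]
tcp_rot: [177.6, -0.3, -177.3]
wrist_force: [-0.3, -0.1, -0.2]
opening: 0.0003
grasp_force: 0.0
```

>>> apply_moves:
  motion:
    - {"xyz": [0, 0, 1], "twist": 0, "jaw": -1}
    - {"xyz": [0, 0, 1], "twist": 0, "jaw": -1}

```text
time: 15.7
ee_pos: [0.4532, 0.1365, 0.131]
tcp_rot: [177.6, -0.3, -177.3]
wrist_force: [0.1, -0.1, 0.4]
opening: 0.0003
grasp_force: 0.0
```

>>> apply_moves:
  motion:
    - {"xyz": [0, 0, 1], "twist": 0, "jaw": -1}
    - {"xyz": [0, 0, 2], "twist": 0, "jaw": -1}
    - {"xyz": [0, 0, 2], "twist": 0, "jaw": -1}

```text
time: 16.08
ee_pos: [0.4533, 0.1365, 0.13]
tcp_rot: [177.6, -0.2, -177.3]
wrist_force: [-2.7, -1.7, 8.8]
opening: 0.0004
grasp_force: 4.5
```

>>> apply_moves:
  motion:
    - {"xyz": [0, 0, 0.5], "twist": 0, "jaw": -1}
    - {"xyz": [0, 0, 0.5], "twist": 0, "jaw": -1}

```text
time: 16.32
ee_pos: [0.4533, 0.1365, 0.13]
tcp_rot: [177.6, -0.2, -177.3]
wrist_force: [-4.7, -1.9, 12.7]
opening: 0.0
grasp_force: 6.2
```

```bash
python3 - <<'E'
from h import *
shift([[-.05,.030,.130]])
for n in ("scene","top"):
    im,w=cloud(n);C=w2c(w.reshape(-1,3)).reshape(w.shape)
    for y0 in (-.10,-.05,-.015,0,.02,.05,.08,.11):
        m=(C[...,0]>.03)&(C[...,0]<.09)&(abs(C[...,1]-y0)<.006)&(C[...,2]>.09)&(C[...,2]<.16)
        print(n,y0,m.sum(),np.nanmedian(C[...,2][m]).round(4) if m.any() else 0)
E
```

```text
rot [ 177.61   -0.18 -177.34] chest tcp [-49.8  32.4 130. ] F [-4.7 -1.9 12.7]
[-0.05, 0.03, 0.13] [ 0.2 -2.4 -0.1]
scene -0.1 166 0.113
scene -0.05 189 0.1131
scene -0.015 203 0.1128
scene 0 196 0.1129
scene 0.02 219 0.1139
scene 0.05 235 0.114
scene 0.08 249 0.114
scene 0.11 268 0.1129
top -0.1 183 0.1129
top -0.05 189 0.1126
top -0.015 188 0.1128
top 0 177 0.1131
top 0.02 181 0.1143
top 0.05 133 0.1139
top 0.08 121 0.1144
top 0.11 163 0.1131
```

Lid flush with the deck (113 mm at every y). Next, the bolt.

```bash
python3 - <<'E'
from h import *
shift([[-.05,.030,.21],[0,-.14,.21],[0,-.14,.160]])
im,w=cloud("scene");C=w2c(w.reshape(-1,3)).reshape(w.shape)
m=(abs(C[...,0])<.02)&(C[...,1]<-.05)&(C[...,1]>-.14)&(C[...,2]>.14)&(C[...,2]<.165)
p=C[m];print(len(p),p.min(0),p.max(0),np.median(p,axis=0))
E
```

```text
rot [ 177.61   -0.18 -177.34] chest tcp [-49.8  32.4 130. ] F [-3.7 -2.1 12.9]
[-0.05, 0.03, 0.21] [  0.4   0.9 -80.1]
[0, -0.14, 0.21] [ -50.  -168.8  -87.3]
[0, -0.14, 0.16] [ -50.2 -170.9  -37.4]
161 [-0.00813016 -0.11262728  0.14014746] [ 0.00992355 -0.09499786  0.16257959] [ 0.00461661 -0.10065419  0.15390753]
```

>>> apply_moves:
  motion:
    - {"xyz": [0, 0, -20], "twist": 0, "jaw": -1}
    - {"xyz": [0, 0, -60], "twist": 0, "jaw": -1}
    - {"xyz": [-5, -15, -85], "twist": 0, "jaw": -1}
    - {"xyz": [-15, -50, -87], "twist": 0, "jaw": -1}
    - {"xyz": [-28, -95, -88], "twist": 0, "jaw": -1}

```text
time: 17.1
ee_pos: [0.4865, 0.0389, 0.2128]
tcp_rot: [177.6, -0.2, -177.2]
wrist_force: [1.6, -0.3, 0.2]
opening: 0.0005
grasp_force: 0.0
```

>>> apply_moves:
  motion:
    - {"xyz": [-12, -40, -1], "twist": 0, "jaw": -1}
    - {"xyz": [-22, -73, -1], "twist": 0, "jaw": -1}
    - {"xyz": [-22, -73, -1], "twist": 0, "jaw": -1}

```text
time: 17.48
ee_pos: [0.5118, -0.0343, 0.2095]
tcp_rot: [177.6, -0.3, -177.5]
wrist_force: [0.5, 0.3, 0.2]
opening: -0.0005
grasp_force: 0.0
```

>>> apply_moves:
  motion:
    - {"xyz": [0, -1, 20], "twist": 0, "jaw": -1}
    - {"xyz": [0, -2, 40], "twist": 0, "jaw": -1}
    - {"xyz": [0, -2, 51], "twist": 0, "jaw": -1}
    - {"xyz": [0, -2, 51], "twist": 0, "jaw": -1}

```text
time: 17.98
ee_pos: [0.5108, -0.0319, 0.1587]
tcp_rot: [177.6, -0.3, -177.3]
wrist_force: [-0.7, 0.3, 0.0]
opening: -0.0001
grasp_force: 0.0
```

```bash
python3 - <<'E'
from h import *
shift([[0,-.14,.160],[0,-.11,.160],[0,-.085,.160]])
E
```

```text
rot [ 177.6    -0.33 -177.3 ] chest tcp [  -0.7 -138.5  158.7] F [-0.7  0.3  0. ]
[0, -0.14, 0.16] [-0.7 -1.5 -1.4]
[0, -0.11, 0.16] [-0.6 28.5 -0.1]
[0, -0.085, 0.16] [-0.6 53.5  0.9]
```

>>> apply_moves:
  motion:
    - {"xyz": [-0.5, 8, 0], "twist": 0, "jaw": -1}
    - {"xyz": [-0.5, 16, 0.5], "twist": 0, "jaw": -1}
    - {"xyz": [-0.5, 24, 0.8], "twist": 0, "jaw": -1}
    - {"xyz": [-0.5, 32, 1.2], "twist": 0, "jaw": -1}
    - {"xyz": [-0.5, 40, 1.5], "twist": 0, "jaw": -1}

```text
time: 18.6
ee_pos: [0.51, 0.0082, 0.1595]
tcp_rot: [177.6, -0.2, -177.3]
wrist_force: [1.2, -2.5, 3.2]
opening: -0.0
grasp_force: 1.4
```

>>> apply_moves:
  motion:
    - {"xyz": [0, 3, 0], "twist": 0, "jaw": -1}
    - {"xyz": [0, 6, 0.2], "twist": 0, "jaw": -1}
    - {"xyz": [0, 6, 0.2], "twist": 0, "jaw": -1}

```text
time: 18.98
ee_pos: [0.5095, 0.0139, 0.1592]
tcp_rot: [177.6, -0.3, -177.3]
wrist_force: [0.0, -1.0, 0.6]
opening: 0.0001
grasp_force: 0.2
```

```bash
cat > k.py <<'E'
from h import *
shift([])
for n in ("scene","top"):
    im,w=cloud(n);C=w2c(w.reshape(-1,3)).reshape(w.shape)
    m=(abs(C[...,0])<.013)&(C[...,1]<-.03)&(C[...,1]>-.14)&(C[...,2]>.14)&(C[...,2]<.165)&(im[...,0]>im[...,2].astype(int)+40)
    p=C[m];print(len(p),*(1e3*np.percentile(p,[2,50,98],axis=0)).round(1) if len(p) else [])
save(cv2.resize(cloud("scene")[0][170:320,300:500],(800,600)),__import__('sys').argv[1])
E
python3 k.py b.png
```

```text
rot [ 177.59   -0.29 -177.31] chest tcp [  0.2 -92.8 159.2] F [ 0.  -1.   0.6]
153 [ -6.6 -75.7 140.5] [  4.8 -66.5 154.6] [  8.9 -61.1 162. ]
0
```

View pics/b.png

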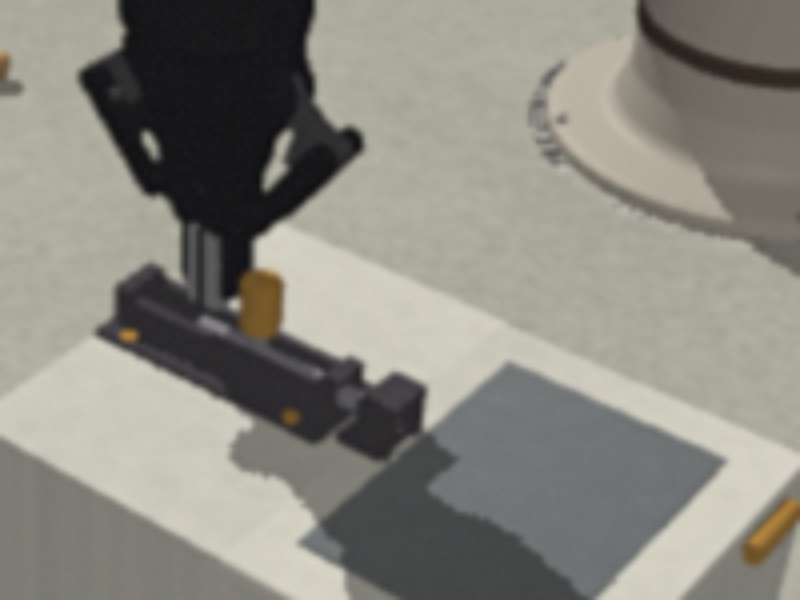

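The bolt nose is entering the keeper at (385,400) with the knob at (261,300), about 34 mm along. I'll keep pushing until it stops.

>>> apply_moves:
  motion:
    - {"xyz": [0, 3, 0.1], "twist": 0, "jaw": -1}
    - {"xyz": [0, 5, 0.2], "twist": 0, "jaw": -1}
    - {"xyz": [0, 5, 0.2], "twist": 0, "jaw": -1}

```text
time: 19.5
ee_pos: [0.5092, 0.0187, 0.1591]
tcp_rot: [177.6, -0.3, -177.3]
wrist_force: [-0.6, -2.1, -1.3]
opening: 0.0003
grasp_force: 0.9
```

>>> apply_moves:
  motion:
    - {"xyz": [0, 1, 0], "twist": 0, "jaw": -1}
    - {"xyz": [0, 2, 0.1], "twist": 0, "jaw": -1}
    - {"xyz": [0, 3, 0.1], "twist": 0, "jaw": -1}

```text
time: 19.88
ee_pos: [0.5091, 0.0216, 0.1593]
tcp_rot: [177.6, -0.3, -177.3]
wrist_force: [-1.2, -3.3, -2.2]
opening: 0.0003
grasp_force: 1.3
```

>>> apply_moves:
  motion:
    - {"xyz": [0, 1, 0], "twist": 0, "jaw": -1}
    - {"xyz": [0, 2, 0.1], "twist": 0, "jaw": -1}

```text
time: 20.12
ee_pos: [0.5091, 0.0236, 0.1594]
tcp_rot: [177.6, -0.3, -177.3]
wrist_force: [0.3, -2.4, -0.3]
opening: -0.0002
grasp_force: 1.3
```

>>> apply_moves:
  motion:
    - {"xyz": [0, 1, 0], "twist": 0, "jaw": -1}
    - {"xyz": [0, 2, 0.1], "twist": 0, "jaw": -1}

```text
time: 20.38
ee_pos: [0.509, 0.0257, 0.1594]
tcp_rot: [177.6, -0.3, -177.3]
wrist_force: [-0.8, -2.2, -1.0]
opening: 0.0002
grasp_force: 1.3
```

>>> apply_moves:
  motion:
    - {"xyz": [0, 1, 0], "twist": 0, "jaw": -1}
    - {"xyz": [0, 1.5, 0], "twist": 0, "jaw": -1}

```text
time: 20.62
ee_pos: [0.509, 0.0272, 0.1594]
tcp_rot: [177.6, -0.3, -177.3]
wrist_force: [-1.3, -2.3, -1.6]
opening: -0.0001
grasp_force: 1.3
```

>>> apply_moves:
  motion:
    - {"xyz": [0, 1, 0], "twist": 0, "jaw": -1}
    - {"xyz": [0, 1.5, 0], "twist": 0, "jaw": -1}

```text
time: 20.88
ee_pos: [0.5089, 0.0287, 0.1594]
tcp_rot: [177.6, -0.3, -177.3]
wrist_force: [-1.4, -1.9, -1.6]
opening: -0.0001
grasp_force: 1.3
```

>>> apply_moves:
  motion:
    - {"xyz": [0, 0.8, 0], "twist": 0, "jaw": -1}
    - {"xyz": [0, 1.5, 0], "twist": 0, "jaw": -1}

```text
time: 21.12
ee_pos: [0.5089, 0.0296, 0.1595]
tcp_rot: [177.7, -0.3, -177.3]
wrist_force: [-0.1, -7.7, -1.7]
opening: -0.0003
grasp_force: 3.9
```

>>> apply_moves:
  motion:
    - {"xyz": [0, 0.8, 0], "twist": 0, "jaw": -1}
    - {"xyz": [0, 1.2, 0], "twist": 0, "jaw": -1}

```text
time: 21.38
ee_pos: [0.5088, 0.0299, 0.1595]
tcp_rot: [177.8, -0.3, -177.4]
wrist_force: [-0.2, -12.7, -0.9]
opening: -0.0
grasp_force: 6.3
```

>>> apply_moves:
  motion:
    - {"xyz": [0, 0.5, 0], "twist": 0, "jaw": -1}
    - {"xyz": [0, 0.5, 0], "twist": 0, "jaw": -1}

```text
time: 21.62
ee_pos: [0.5088, 0.0301, 0.1595]
tcp_rot: [177.8, -0.3, -177.4]
wrist_force: [-0.0, -13.7, -1.8]
opening: -0.0004
grasp_force: 6.9
```

Hard stop reached. Back off and up, then verify.

>>> apply_moves:
  motion:
    - {"xyz": [0, -5, 0], "twist": 0, "jaw": -1}
    - {"xyz": [0, -15, 0], "twist": 0, "jaw": -1}
    - {"xyz": [0, -25, -25], "twist": 0, "jaw": -1}
    - {"xyz": [0, -60, -70], "twist": 0, "jaw": -1}
    - {"xyz": [0, -110, -110], "twist": 0, "jaw": -1}

```text
time: 22.25
ee_pos: [0.5146, -0.0818, 0.2658]
tcp_rot: [177.6, -0.2, -177.2]
wrist_force: [1.3, -1.0, -0.3]
opening: -0.0001
grasp_force: 0.0
```

>>> apply_moves:
  motion:
    - {"xyz": [0, -50, 0], "twist": 0, "jaw": -1}
    - {"xyz": [0, -90, 0], "twist": 0, "jaw": -1}
    - {"xyz": [0, -90, 0], "twist": 0, "jaw": -1}

```text
time: 22.62
ee_pos: [0.5186, -0.1736, 0.2599]
tcp_rot: [177.6, -0.3, -177.5]
wrist_force: [-0.1, 0.0, -0.0]
opening: -0.0002
grasp_force: 0.0
```

```bash
python3 k.py e.png; python3 - <<'E'
from h import *
im,w=cloud("scene");C=w2c(w.reshape(-1,3)).reshape(w.shape)
for x0 in(-.07,.07):
  for y0 in (-.05,-.015,0,.11):
    m=(abs(C[...,0]-x0)<.02)&(abs(C[...,1]-y0)<.006)&(C[...,2]>.09)&(C[...,2]<.16);print(x0,y0,np.nanmedian(C[...,2][m]).round(4))
E
```

```text
rot [ 177.6    -0.27 -177.51] chest tcp [ 2.000e-01 -2.805e+02  2.599e+02] F [-0.1  0.  -0. ]
157 [ -7.4 -61.7 140.9] [  4.6 -51.7 155.7] [  8.8 -45.7 162.3]
63 [ -8.4 -62.1 151.9] [ -1.6 -54.5 160.8] [  5.8 -47.1 163.7]
-0.07 -0.05 0.1129
-0.07 -0.015 0.1131
-0.07 0 0.1131
-0.07 0.11 0.1129
0.07 -0.05 0.113
0.07 -0.015 0.1129
0.07 0 0.113
0.07 0.11 0.1129
```

View pics/e.png

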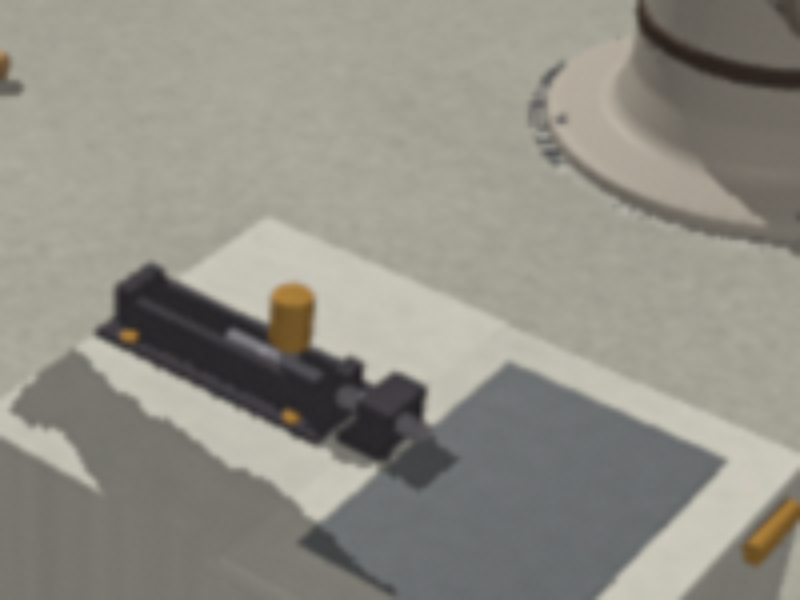

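The bolt now protrudes through the keeper at (418,432). The knob has moved about 50 mm and the lid is flush.

```bash
python3 -c "
from workcell import bot
print(bot.job_done())"
```

```text
the job is handed in; nothing more can be done
None
```

The job is handed in: the amber bottle was standing upright in the empty compartment before I shut the lid, the lid is shut flush, and the bolt was then pushed to its hard stop through the keeper, with the green bottle and jar left alone and about 23 s used.

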